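# Put the tray away under the display stand

## Robot

A 7-joint arm with a two-finger parallel gripper is mounted at the origin on the work surface. World frame = base frame: x ahead of the robot, y to its left, z up, the work surface at z = 0. Lengths are in m, angles in rad, forces in N, time in s.
With the tool pointing down it reaches from about 0.425 to 0.925 m from the base axis. Payload 6.8 kg.
Tool frame: the origin (TCP) lies on the centre line of the jaws, within the pads' length; the fingertips stand 14 mm ahead of it and the grasp point (between the pads) lies 5 mm behind it (r.tips_ahead is the distance from the TCP to the fingertips, in m); z points along the fingers, y is the line along which they close (so a half turn about z gives the same grasp; the last joint's range is limited). The gripper opens to 85 mm and grips with 20 to 120 N. Pads are 22 mm wide; open, the fingers measure 114 mm over their backs; the gripper's body (76 mm by 85 mm) begins 54 mm behind the grasp point. The pads swing forward as they close: fully open they stand 13 mm farther back than shut.
Start: joints at [1.179, 0.477, 0.022, 1.555, -0.011, 1.109, -0.083], TCP at [0.189, -0.648, 0.245] pointing down, gripper open.
Joint ranges: [-2.96, 2.96], [-0.34, 2.1], [-1.41, 1.46], [0.24, 2.44], [-1.37, 4.51], [0.17, 1.92], [-2.96, 2.96]. Speed limits (rad/s): [2.39, 2.39, 3.14, 3.14, 3.14, 3.14, 3.14].

## Interface

Orientations are given as a rotation vector (axis times angle).
In Python, from bench import r, eyes gives the robot as it stands.
- The arm moves only by the tool step_arm, never from a script. Its argument "rows" is a list of rows, each a list of 6 numbers: the shift along the world's x, y, z in units of 60 cm (1.0 is 60 cm), then the turn, a rotation vector about the world's x, y, z in units of pi rad (1.0 is pi rad). In form: [[x, y, z, rx, ry, rz], ...]. A call has 1 to 5 rows; each row is the pose to reach, as a shift and turn from the pose commanded when the call began, turning the shorter way round; what a row does not reach only later rows make up. A row lasts 1/12 s, in which the tool goes at most 41.7 mm and 7.16 degrees, less where a joint would pass 70% of its speed; a pose out of reach is approached as far as the arm can. A call with a number of a shift or a turn outside -1 to 1 is refused whole. A call with a gripper value outside its range is refused whole. "jaw" is the closure, from 0 (fully open) to 1 (shut), set as the call begins (left out, the last holds). The fingers move at their own pace and stop on an object; "squeeze" is the grip in N (left out, the last holds). Time passes only in rows, so rows that repeat a pose let the fingers close. It gives the time, the measured TCP pose, the force, the opening and the grip force at its end, in the units of the state.
- r.get_obs(): the state, without advancing time (a new reading comes with each control period).
- eyes.grab_frame(name): name is "side" or "top"; returns the picture (480x640x3 uint8, red, green, blue); there is no depth.
- eyes.camera_info(name): a dict with "mtx" (3x3 intrinsics, pixels), "extrinsics" (4x4, takes a point from camera to world coordinates). Camera axes: x right, y down, z forward; pixel columns grow to the right and rows downward; lengths in m; the calibration is good to about 2 mm. A picture is of the moment at which its call begins. camera_info takes no time and is no camera call.
- r.hand_in(): hands the job in; it is judged then, once.
The state is a dict: "clock": time; "joints": joint angles; "qvel": joint speeds; "tau": joint torques, N m; "tcp_pos": TCP position; "orientation": TCP orientation; "contact_force": force on the tool from outside, world axes, zero at the start; "moment": the same for the moment, N m; "grip_width": finger opening in m; "gripper_force": force on a finger pad.
Only numpy, scipy, OpenCV 4.12 (cv2) and the standard library are available. Lean on these libraries where they do the work, as an engineer would, in place of code of your own. Each camera call takes 0.05 s, during which the arm holds its last target. There are 200 camera calls.

## Task

One tray of the collection has been left out on the table with its tall figurine standing in it: slide it along the table, without lifting it, into the free bay of the display stand that is tall enough for the figurine, and push it fully home against the back rail. Any other tray that stands proud in its bay must be pushed fully home too. Both figurines in the trays stay standing in them, and nothing else on the table or on the stand is to be disturbed.

Things in the scene. Friction and masses are not known exactly. Their poses are not given: they have to be found in the camera images.
- tray_a: open blue plastic tray, 120 mm deep (its x, rear end goes in first) x 104 mm wide (y) x 35 mm high, walls 4, floor 5 mm, 0.2 to 0.4 kg, slides on the table; origin: centre of its underside. The one left out in front of the stand; figure_a stands loose in its rear half, low glued charms (under 30 mm) in front.
- tray_b: open blue plastic tray, 120 mm deep (its x, rear end goes in first) x 104 mm wide (y) x 35 mm high, walls 4, floor 5 mm, 0.2 to 0.4 kg, slides on the table; origin: centre of its underside. In one of the two tall bays, home or up to 40 mm proud (sticking out further to the robot); figure_b stands loose in its rear half, low charms in front.
- tray_c: open blue plastic tray, 120 mm deep (its x, rear end goes in first) x 104 mm wide (y) x 35 mm high, walls 4, floor 5 mm, 0.2 to 0.4 kg, slides on the table; origin: centre of its underside. In one of the two low bays, home or up to 40 mm proud; low glued charms only (under 30 mm).
- figure_a: white glazed ceramic figurine, 84 mm tall, round foot 40 mm across, widest at the foot, 0.09 kg, standing loose in tray_a; origin at the centre of its foot, z up through its head
- figure_b: white glazed ceramic figurine, 84 mm tall, round foot 40 mm across, widest at the foot, 0.09 kg, standing loose in tray_b; origin at the centre of its foot, z up through its head
- bay_a: fixed open-fronted bay of the stand: two white side walls 5 mm thick, 118 mm apart inside, from x = -40 to +40 mm, under a clear top 5 mm thick. Clear height 110 mm, top surface at 115 mm, no floor or sill. Origin on the table at the bay's centre, x points into it; the rail closes it at x = +40 mm. Free or holding a tray; a tray fully home has its origin at x = -20 mm (front 40 mm stick out).
- bay_b: fixed open-fronted bay of the stand: two white side walls 5 mm thick, 118 mm apart inside, from x = -40 to +40 mm, under a clear top 5 mm thick. Clear height 110 mm, top surface at 115 mm, no floor or sill. Origin on the table at the bay's centre, x points into it; the rail closes it at x = +40 mm. Free or holding a tray; a tray fully home has its origin at x = -20 mm (front 40 mm stick out).
- bay_c: fixed open-fronted bay of the stand: two white side walls 5 mm thick, 118 mm apart inside, from x = -40 to +40 mm, under a clear top 5 mm thick. Clear height 62 mm, top surface at 67 mm, no floor or sill. Origin on the table at the bay's centre, x points into it; the rail closes it at x = +40 mm. Free or holding a tray; a tray fully home has its origin at x = -20 mm (front 40 mm stick out).
- bay_d: fixed open-fronted bay of the stand: two white side walls 5 mm thick, 118 mm apart inside, from x = -40 to +40 mm, under a clear top 5 mm thick. Clear height 62 mm, top surface at 67 mm, no floor or sill. Origin on the table at the bay's centre, x points into it; the rail closes it at x = +40 mm. Free or holding a tray; a tray fully home has its origin at x = -20 mm (front 40 mm stick out).
- rail: the stand's back rail, a fixed white strip 516 mm long (y), 12 mm thick, 30 mm high, at the rear of all four bays; origin on the table at the middle of its front face, x away from the robot. The four bays stand side by side along it in any order, 129 mm apart.
- figure_top: bystander: white ceramic figurine 77 mm tall, foot 40 mm, standing on the top of a tall bay (115 mm above the table); origin at the centre of its foot
- lighthouse: bystander: white ceramic model lighthouse 86 mm tall, foot 42 mm, standing on the top of a low bay (67 mm above the table); origin at the centre of its foot
- mug: bystander: white mug, 72 mm across, 80 mm high, handle on its +y side, near the robot's left; origin at the centre of its underside
- tape: bystander: roll of brown tape lying flat, 84 mm across, 25 mm high, near the robot's right; origin at the centre of its underside
- jar: bystander: glass jar 68 mm across, 115 mm high, at the left of the table; origin at the centre of its underside
- loupe: bystander: black magnifier cup, 48 mm across, 44 mm high, at the right of the table; origin at the centre of its underside
- brush: bystander: dusting brush 160 mm long lying on the table at the robot's right; origin at its underside, x along it
- gift_box: bystander: small closed cardboard gift box 50 x 60 mm, 45 mm high, on the top of a low bay (67 mm above the table); origin at the centre of its underside
Things that resemble listed ones, but are neither listed nor needed, are in the scene too. Leave any turquoise look-alike of the tray_c alone.

How it is judged:
By the outcome, as a careful person would: the job done as asked, in the order asked, and still so for the second after the job is handed in, with the robot touching nothing.
It also fails if it takes over 67 s, if anything falls off the work surface, if the arm or the gripper's body presses on something with over 40 N, if the wrist force passes 120 N, or if a joint passes its speed limit or range.

## Working session

There is one attempt and no reset: what is moved stays moved. The work goes in short steps, Python scripts to look and compute and a tool call to move; the robot and the scene stay as the last step left them, time stands still between calls to the robot, and variables do not carry over. Pictures are saved under pics/ and viewed, at most 10 in all, crops included, and the job is handed in when it is done.

Besides the shell and the picture viewer there is one more tool, called as a command line: name --pt "numbers of a row" for each row, then --argument value for the rest. step_arm: Moves the arm, as the interface text tells. Shifts and turns lie within -1 to 1; 1 stands for 60 cm of shift or pi rad of turn. Its arguments: {"type":"object","properties":{"rows":{"type":"array"},"jaw":{"type":"number"},"squeeze":{"type":"number"}},"required":["rows"]}

```bash
ls; mkdir -p pics; python3 - <<'E'
from bench import r, eyes
import cv2,numpy as np
np.set_printoptions(precision=4,suppress=True)
for n in ("top","side"):
    cv2.imwrite(f"pics/{n}0.png",eyes.grab_frame(n)[:,:,::-1])
    c=eyes.camera_info(n);print(n,c["mtx"],c["extrinsics"])
print(r.get_obs())
E
```

```text
pics
top [[476.5419   0.     319.8243]
 [  0.     476.5419 236.1176]
 [  0.       0.       1.    ]] [[-0.0043 -0.9874  0.1581  0.334 ]
 [-0.9999  0.0024 -0.0122  0.0176]
 [ 0.0116 -0.1582 -0.9873  1.3327]
 [ 0.      0.      0.      1.    ]]
side [[538.7835   0.     318.2762]
 [  0.     538.7835 240.842 ]
 [  0.       0.       1.    ]] [[-0.6671 -0.5409  0.5122 -0.1032]
 [-0.7449  0.4796 -0.4638  0.5769]
 [ 0.0052 -0.6909 -0.7229  0.9886]
 [ 0.      0.      0.      1.    ]]
{'clock': 0.1, 'joints': array([ 1.1789,  0.4778,  0.0223,  1.5563, -0.0115,  1.1093, -0.0831]), 'qvel': array([ 0.0008, -0.0011,  0.0015, -0.0029, -0.0005, -0.0003, -0.0023]), 'tau': array([  0.0042, -59.7766,   1.6135, -28.1954,   0.0128,   0.0051,
        -0.    ]), 'tcp_pos': array([ 0.1889, -0.6475,  0.2444]), 'orientation': array([-3.1084, -0.4442,  0.0006]), 'contact_force': array([-0.158 , -0.1169, -1.0468]), 'moment': array([-0.0212,  0.0189,  0.0248]), 'gripper_force': 0.0, 'grip_width': 0.08543165810991186}
```

View pics/top0.png

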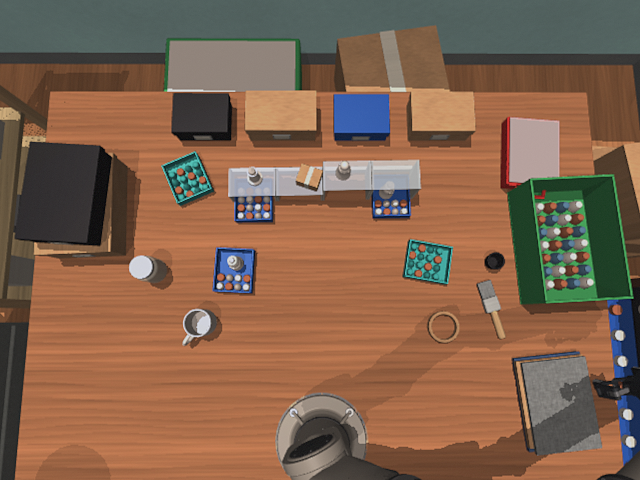

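View pics/side0.png

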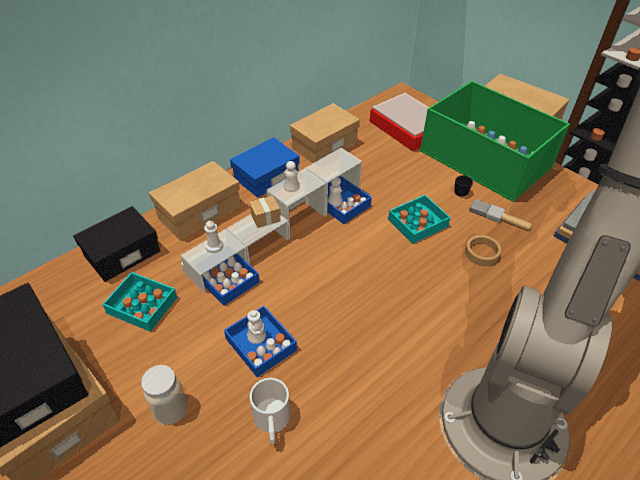

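The top view shows:
- **Bays, left to right:** low (lighthouse, tray_c at 253,205), low (gift box, free), tall (figure_top at 344,172, free), tall (tray_b at 391,203).
- **tray_a candidates:** the blue tray at (235,270) with a figurine in it. The turquoise trays at (188,178) and (428,262), the blue bay trays and the blue box at (361,117) are not it.

Next I'll take one close crop and measure.

```bash
cat > h.py <<'E'
from bench import r, eyes
import cv2,numpy as np
np.set_printoptions(precision=4,suppress=True)
def world(n,uv,z):
    c=eyes.camera_info(n);T=c["extrinsics"]
    uv=np.atleast_2d(uv).astype(float)
    d=(np.linalg.inv(c["mtx"])@np.c_[uv,np.ones(len(uv))].T).T@T[:3,:3].T
    return T[:3,3]+d*((z-T[2,3])/d[:,2])[:,None]
def pix(n,p):
    c=eyes.camera_info(n);T=np.linalg.inv(c["extrinsics"]);q=c["mtx"]@(T[:3,:3]@np.array(p,float)+T[:3,3]);return q[:2]/q[2]
def blue(n,img,roi):
    x0,y0,x1,y1=roi
    h=cv2.cvtColor(img,cv2.COLOR_RGB2HSV)
    m=cv2.inRange(h,(108,120,40),(125,255,255));k=np.zeros_like(m);k[y0:y1,x0:x1]=m[y0:y1,x0:x1]
    cs,_=cv2.findContours(cv2.morphologyEx(k,cv2.MORPH_CLOSE,np.ones((3,3))),cv2.RETR_EXTERNAL,cv2.CHAIN_APPROX_NONE)
    return max(cs,key=cv2.contourArea)[:,0]
def rect(n,img,roi,z=.035):
    w=world(n,blue(n,img,roi),z)[:,:2]
    return cv2.minAreaRect((w*1000).astype(np.float32))
E
python3 - <<'E'
from h import *
print(r.tips_ahead)
t=cv2.imread("pics/top0.png")[:,:,::-1].copy();s=cv2.imread("pics/side0.png")
for roi in [(205,238,265,300),(228,180,280,225),(365,180,418,222)]:
    print(roi,rect("top",t,roi),world("top",blue("top",t,roi),.035)[:,:2].min(0),world("top",blue("top",t,roi),.035)[:,:2].max(0))
a=cv2.resize(t[150:228,220:430,::-1],None,fx=3.8,fy=3.8,interpolation=cv2.INTER_CUBIC)
b=cv2.resize(s[140:380,170:400],None,fx=1.25,fy=1.25,interpolation=cv2.INTER_CUBIC)
c=cv2.resize(t[240:302,205:265,::-1],None,fx=4.8,fy=4.8,interpolation=cv2.INTER_CUBIC)
o=np.zeros((600,800,3),np.uint8);o[:a.shape[0],:a.shape[1]]=a;o[300:600,:b.shape[1]]=b[:300];o[300:300+c.shape[0],400:400+c.shape[1]]=c[:300]
cv2.imwrite("pics/crop1.png",o)
E
```

```text
0.014
(205, 238, 265, 300) ((449.708984375, 237.13937377929688), (105.16986846923828, 119.60093688964844), 87.0049057006836) [0.3894 0.1821] [0.5096 0.2915]
(228, 180, 280, 225) ((619.26806640625, 185.6084442138672), (71.69234466552734, 102.47882843017578), 1.360925316810608) [0.5846 0.1338] [0.6557 0.2377]
(365, 180, 418, 222) ((633.8013305664062, -197.13661193847656), (105.50764465332031, 77.26774597167969), 89.92537689208984) [ 0.5951 -0.2499] [ 0.6725 -0.1444]
```

View pics/crop1.png

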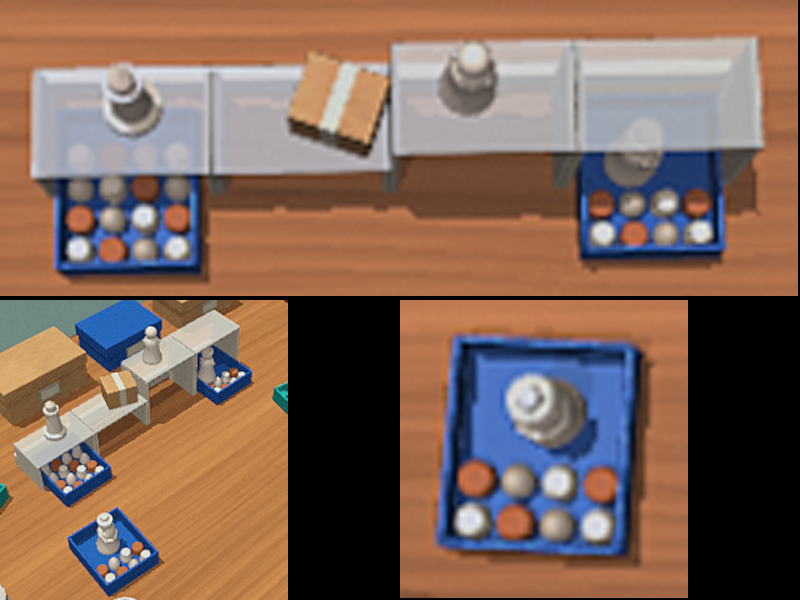

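The close crop confirms tray_a: blue, with the figurine in its rear half, turned about -3°. The free tall bay is the third from the left. Bay-top corners (crop px): tall front 392,158 / 762,148, back 392,42 / 757,38; low front 32,178 / 388,172, back 32,70.

```bash
python3 - <<'E'
from h import *
f=lambda l:np.array(l)/3.8+[220,150]
print("tall\n",world("top",f([(392,158),(762,148),(392,42),(757,38),(575,152),(575,40)]),.115))
print("low\n",world("top",f([(32,178),(388,174),(32,70),(390,68),(210,176)]),.067))
g=lambda l:np.array(l)/4.8+[205,240]
print("tray\n",world("top",g([(455,340),(642,345),(635,555),(437,547)]-np.array([400,300])),.035))
print("trays front c,b\n",world("top",f([(56,270),(200,268),(582,258),(722,252)]),.035))
# side view wall feet: sweep
E
```

```text
tall
 [[ 0.6475 -0.0067  0.115 ]
 [ 0.6543 -0.2635  0.115 ]
 [ 0.7309 -0.0072  0.115 ]
 [ 0.7336 -0.263   0.115 ]
 [ 0.6516 -0.1335  0.115 ]
 [ 0.7323 -0.1352  0.115 ]]
low
 [[ 0.6455  0.2501  0.067 ]
 [ 0.6481 -0.0047  0.067 ]
 [ 0.7256  0.2522  0.067 ]
 [ 0.7269 -0.0066  0.067 ]
 [ 0.6468  0.1229  0.067 ]]
tray
 [[0.5087 0.2849 0.035 ]
 [0.5055 0.1783 0.035 ]
 [0.3863 0.1802 0.035 ]
 [0.3912 0.2915 0.035 ]]
trays front c,b
 [[ 0.5846  0.2368  0.035 ]
 [ 0.5859  0.1321  0.035 ]
 [ 0.5928 -0.1469  0.035 ]
 [ 0.597  -0.2496  0.035 ]]
```

```bash
python3 - <<'E'
from h import *
t=cv2.imread("pics/top0.png")
print("mug rim L,R,top,bot,handle",world("top",[(188,323),(212,323),(201,311),(201,335),(187,343)],.08)[:,:2])
print("jar",world("top",[(142,267)],.115)[:,:2],"figtop",world("top",[(344,168)],.19)[:,:2],"lh",world("top",[(253,176)],.15)[:,:2],"figA head",world("top",[(233,261)],.088)[:,:2],"foot?",world("top",[(238,270)],.01)[:,:2])
E
```

```text
mug rim L,R,top,bot,handle [[0.3086 0.3431]
 [0.3083 0.2813]
 [0.339  0.3107]
 [0.2781 0.3086]
 [0.2582 0.3436]]
jar [[0.4504 0.4564]] figtop [[ 0.6884 -0.0574]] lh [[0.6798 0.1735]] figA head [[0.468  0.2298]] foot? [[0.4512 0.2287]]
```

step_arm --pt "0.35 0.5 0 0 0 -0.09" --pt "0.35 0.5 0 0 0 -0.09" --pt "0.35 0.5 0 0 0 -0.09" --pt "0.35 0.5 0 0 0 -0.09" --pt "0.35 0.5 0 0 0 -0.09" --jaw 0.45

```text
clock: 0.52
tcp_pos: [0.3091, -0.4753, 0.2449]
orientation: [-3.141, -0.001, 0.001]
contact_force: [0.7, 0.0, -0.4]
grip_width: 0.0473
gripper_force: 0.0
```

step_arm --pt "0.235 0.71 0 0 0 0" --pt "0.235 0.71 0 0 0 0" --pt "0.235 0.71 0 0 0 0" --pt "0.235 0.71 0 0 0 0" --pt "0.235 0.71 0 0 0 0"

```text
clock: 0.93
tcp_pos: [0.3739, -0.2775, 0.2451]
orientation: [3.142, 0.001, -0.001]
contact_force: [0.6, -0.6, 0.2]
grip_width: 0.0469
gripper_force: 0.0
```

step_arm --pt "0.12 0.37 0 0 0 0" --pt "0.12 0.37 0 0 0 0" --pt "0.12 0.37 0 0 0 0" --pt "0.12 0.37 0 0 0 0" --pt "0.12 0.37 0 0 0 0"

```text
clock: 1.35
tcp_pos: [0.4381, -0.0795, 0.2453]
orientation: [3.141, 0.001, -0.0]
contact_force: [0.4, -0.8, -0.6]
grip_width: 0.0469
gripper_force: 0.0
```

step_arm --pt "0.01 0.32 0 0 0 -0.015" --pt "0.01 0.32 0 0 0 -0.015" --pt "0.01 0.32 0 0 0 -0.015" --pt "0.01 0.32 0 0 0 -0.015" --pt "0.01 0.32 0 0 0 -0.015"

```text
clock: 1.77
tcp_pos: [0.4435, 0.1152, 0.2455]
orientation: [-3.139, 0.066, -0.001]
contact_force: [0.1, 0.2, -0.6]
grip_width: 0.047
gripper_force: 0.0
```

step_arm --pt "-0.133 0.193 -0.1 0 0 0" --pt "-0.133 0.193 -0.1 0 0 0" --pt "-0.133 0.193 -0.1 0 0 0" --pt "-0.133 0.193 -0.1 0 0 0" --pt "-0.133 0.193 -0.1 0 0 0"

```text
clock: 2.18
tcp_pos: [0.3599, 0.23, 0.1835]
orientation: [3.141, -0.059, -0.006]
contact_force: [0.5, 0.1, -0.3]
grip_width: 0.0466
gripper_force: 0.0
```

step_arm --pt "0 0 -0.259 0 0 0" --pt "0 0 -0.259 0 0 0" --pt "0 0 -0.259 0 0 0" --pt "0 0 -0.259 0 0 0" --pt "0 0 -0.259 0 0 0"

```text
clock: 2.6
tcp_pos: [0.3616, 0.2237, 0.0254]
orientation: [3.135, -0.072, -0.012]
contact_force: [-0.6, -0.6, -0.1]
grip_width: 0.0471
gripper_force: 0.0
```

```bash
python3 - <<'E'
from h import *
s=eyes.grab_frame("side")
cv2.imwrite("pics/s1.png",cv2.resize(s[270:470,170:400,::-1],None,fx=3,fy=3,interpolation=cv2.INTER_CUBIC))
print(r.get_obs()["tcp_pos"])
E
```

```text
[0.3628 0.2248 0.0279]
```

View pics/s1.png

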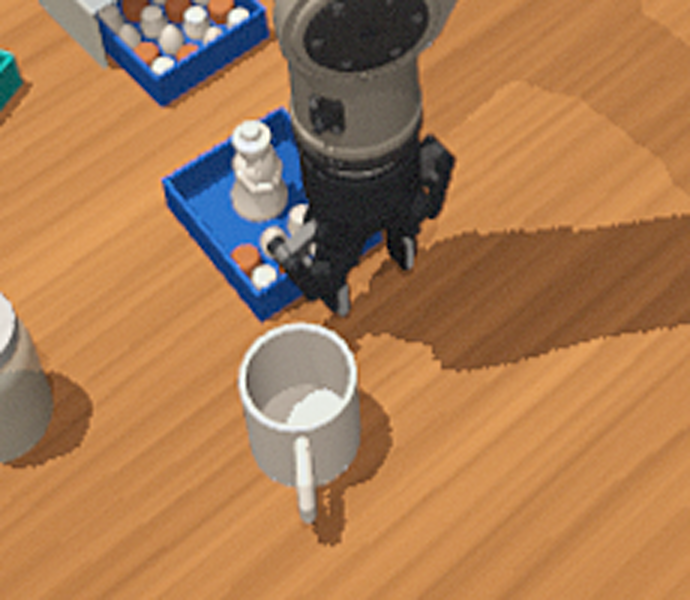

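The fingers stand on the table in front of tray_a's front wall, clear of the mug (crop 300,400). Next I'll push forward slowly.

step_arm --pt "0.01 0 0 0 0 0" --pt "0.02 0 0 0 0 0" --pt "0.028 0 0 0 0 0" --pt "0.036 0 0 0 0 0" --pt "0.046 0 0 0 0 0"

```text
clock: 3.07
tcp_pos: [0.3926, 0.2266, 0.0311]
orientation: [-3.14, 0.072, -0.002]
contact_force: [-3.8, 0.3, 3.3]
grip_width: 0.0468
gripper_force: 2.1
```

step_arm --pt "0.012 0 0 0 0 0" --pt "0.026 0 0 0 0 0" --pt "0.042 0 0 0 0 0" --pt "0.056 0 0 0 0 0" --pt "0.068 0 0 0 0 0"

```text
clock: 3.48
tcp_pos: [0.4341, 0.2263, 0.0299]
orientation: [-3.141, 0.073, -0.0]
contact_force: [-4.4, 0.7, 3.0]
grip_width: 0.047
gripper_force: 2.0
```

step_arm --pt "0.006 0 0 0 0 0" --pt "0.008 0 0 0 0 0" --pt "0.008 0 0 0 0 0"

```text
clock: 3.73
tcp_pos: [0.4385, 0.2264, 0.0298]
orientation: [-3.14, 0.073, -0.001]
contact_force: [0.6, 0.7, -0.4]
grip_width: 0.047
gripper_force: 0.0
```

```bash
python3 - <<'E'
from h import *
t=eyes.grab_frame("top");s=eyes.grab_frame("side")
o=np.hstack([cv2.resize(t[140:340,130:330,::-1],(400,400)),cv2.resize(s[240:440,170:370,::-1],(400,400))])
cv2.imwrite("pics/p2.png",o)
print(rect("top",t,(195,215,300,275)),r.get_obs()["tcp_pos"])
E
```

```text
((524.0455932617188, 235.23751831054688), (106.00371551513672, 91.03133392333984), 87.34034729003906) [0.4381 0.2264 0.0299]
```

View pics/p2.png

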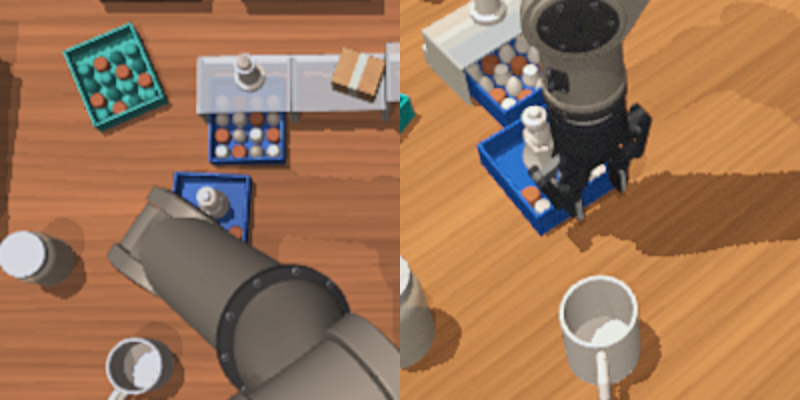

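step_arm --pt "-0.02 0 0 0 0 0" --pt "-0.02 0 0.07 0 0 0" --pt "-0.02 0 0.14 0 0 0.03" --pt "-0.02 0 0.21 0 0 0.07" --pt "-0.02 0 0.22 0 0 0.11"

```text
clock: 4.25
tcp_pos: [0.4273, 0.2288, 0.1678]
orientation: [-3.103, -0.477, -0.014]
contact_force: [0.4, 0.4, -0.4]
grip_width: 0.0469
gripper_force: 0.0
```

step_arm --pt "0.14 0.17 0 0 0 0.39" --pt "0.14 0.17 0 0 0 0.39" --pt "0.14 0.17 0 0 0 0.39" --pt "0.14 0.17 0 0 0 0.39" --pt "0.14 0.17 0 0 0 0.39"

```text
clock: 4.67
tcp_pos: [0.5098, 0.3316, 0.1617]
orientation: [-2.805, -1.41, -0.002]
contact_force: [-0.1, -1.2, -0.3]
grip_width: 0.0468
gripper_force: 0.0
```

step_arm --pt "0 0 0 0 0 0.19" --pt "0 0 0 0 0 0.19" --pt "0 0 0 0 0 0.19" --pt "0 0 0 0 0 0.19" --pt "0 0 0 0 0 0.19"

```text
clock: 5.08
tcp_pos: [0.5086, 0.3284, 0.1616]
orientation: [2.269, 2.172, -0.001]
contact_force: [0.5, 0.6, 0.8]
grip_width: 0.0471
gripper_force: 0.0
```

step_arm --pt "0 0 -0.07 0 0 0" --pt "0 0 -0.14 0 0 0" --pt "0 0 -0.2 0 0 0" --pt "0 0 -0.222 0 0 0" --pt "0 -0.015 -0.222 0 0 0"

```text
clock: 5.5
tcp_pos: [0.5065, 0.3197, 0.0259]
orientation: [-2.272, -2.166, 0.008]
contact_force: [-1.0, 0.8, 0.3]
grip_width: 0.0471
gripper_force: 0.0
```

step_arm --pt "0 -0.01 0 0 0 0" --pt "0 -0.02 0 0 0 0" --pt "0 -0.03 0 0 0 0" --pt "0 -0.042 0 0 0 0" --pt "0 -0.056 0 0 0 0"

```text
clock: 5.92
tcp_pos: [0.5108, 0.2874, 0.031]
orientation: [-2.276, -2.165, -0.009]
contact_force: [-0.3, 4.2, 2.8]
grip_width: 0.0469
gripper_force: 2.1
```

step_arm --pt "0 -0.016 0 0 0 0" --pt "0 -0.032 0 0 0 0" --pt "0 -0.048 0 0 0 0" --pt "0 -0.062 0 0 0 0" --pt "0 -0.072 0 0 0 0"

```text
clock: 6.33
tcp_pos: [0.5096, 0.241, 0.0286]
orientation: [2.278, 2.163, -0.001]
contact_force: [1.1, 3.1, 1.7]
grip_width: 0.0473
gripper_force: 1.9
```

```bash
python3 - <<'E'
from h import *
t=eyes.grab_frame("top");s=eyes.grab_frame("side")
o=np.hstack([cv2.resize(t[140:340,180:380,::-1],(400,400)),cv2.resize(s[200:400,200:400,::-1],(400,400))])
cv2.imwrite("pics/p3.png",o)
print(rect("top",t,(225,228,320,275)),r.get_obs()["tcp_pos"])
E
```

```text
((451.68902587890625, 205.72250366210938), (52.98225784301758, 15.207619667053223), 69.3430404663086) [0.5095 0.2399 0.0281]
```

View pics/p3.png

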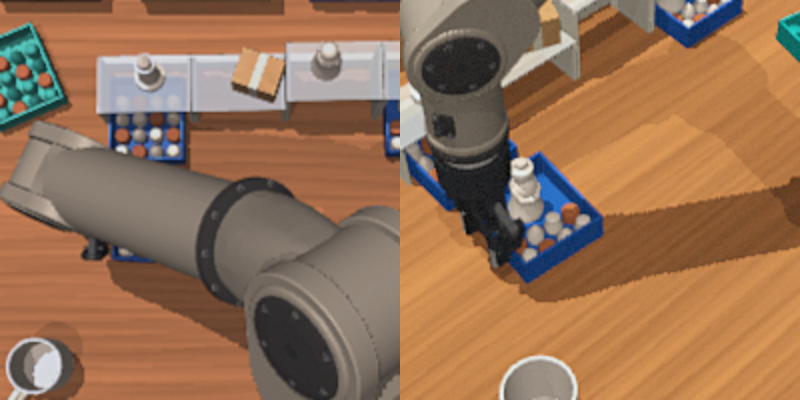

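step_arm --pt "0 -0.01 0 0 0 0" --pt "0 -0.026 0 0 0 0.002" --pt "0 -0.044 0 0 0 0.004" --pt "0 -0.062 0 0 0 0.006" --pt "0 -0.08 0 0 0 0.008"

```text
clock: 6.85
tcp_pos: [0.5094, 0.193, 0.0284]
orientation: [2.249, 2.193, -0.001]
contact_force: [-1.5, 1.9, -1.4]
grip_width: 0.0469
gripper_force: 0.9
```

step_arm --pt "0 -0.018 0 0 0 0.002" --pt "0 -0.036 0 0 0 0.004" --pt "0 -0.054 0 0 0 0.006" --pt "0 -0.072 0 0 0 0.008" --pt "0 -0.09 0 0 0 0.01"

```text
clock: 7.27
tcp_pos: [0.5095, 0.1394, 0.0287]
orientation: [2.214, 2.228, -0.0]
contact_force: [-0.3, 2.2, -1.1]
grip_width: 0.0474
gripper_force: 0.9
```

step_arm --pt "0 -0.018 0 0 0 0" --pt "0 -0.036 0 0 0 0" --pt "0 -0.054 0 0 0 0" --pt "0 -0.072 0 0 0 0" --pt "0 -0.09 0 0 0 0"

```text
clock: 7.68
tcp_pos: [0.5095, 0.0856, 0.0287]
orientation: [-2.215, -2.228, 0.0]
contact_force: [0.7, 1.4, -1.0]
grip_width: 0.0472
gripper_force: 0.9
```

step_arm --pt "0 -0.018 0 0 0 0" --pt "0 -0.036 0 0 0 0" --pt "0 -0.054 0 0 0 0" --pt "0 -0.07 0 0 0 0" --pt "0 -0.084 0 0 0 0"

```text
clock: 8.1
tcp_pos: [0.5096, 0.035, 0.0287]
orientation: [2.215, 2.227, -0.0]
contact_force: [0.4, 0.9, -0.6]
grip_width: 0.0471
gripper_force: 0.9
```

step_arm --pt "0 -0.016 0 0 0 0" --pt "0 -0.032 0 0 0 0.001" --pt "0 -0.048 0 0 0 0.003" --pt "0 -0.062 0 0 0 0.004" --pt "0 -0.072 0 0 0 0.004"

```text
clock: 8.52
tcp_pos: [0.5097, -0.0081, 0.0287]
orientation: [2.201, 2.241, 0.0]
contact_force: [-0.1, 1.8, -1.2]
grip_width: 0.047
gripper_force: 1.0
```

step_arm --pt "0 0.02 0 0 0 0" --pt "0 0.04 0 0 0 0" --pt "0 0.06 0.06 0 0 0" --pt "0 0.06 0.13 0 0 0" --pt "0 0.06 0.2 0 0 0"

```text
clock: 8.93
tcp_pos: [0.5084, 0.0324, 0.1491]
orientation: [-2.194, -2.245, 0.001]
contact_force: [1.4, -0.3, 0.7]
grip_width: 0.0467
gripper_force: 0.0
```

step_arm --pt "0 0.4 0.1 0 0 -0.2" --pt "0 0.4 0.1 0 0 -0.2" --pt "0 0.4 0.1 0 0 -0.2" --pt "0 0.4 0.1 0 0 -0.2" --pt "0 0.4 0.1 0 0 -0.2"

```text
clock: 9.35
tcp_pos: [0.5083, 0.2348, 0.1995]
orientation: [2.787, 1.451, 0.001]
contact_force: [0.4, 0.1, -0.2]
grip_width: 0.0469
gripper_force: 0.0
```

```bash
python3 - <<'E'
from h import *
t=eyes.grab_frame("top");s=eyes.grab_frame("side")
o=np.hstack([cv2.resize(t[140:340,220:420,::-1],(400,400)),cv2.resize(s[140:340,200:400,::-1],(400,400))])
cv2.imwrite("pics/p4.png",o)
np.save("t4.npy",t)
print(rect("top",t,(315,205,370,275)),r.get_obs()["tcp_pos"])
E
```

```text
((513.1531982421875, -73.02919006347656), (104.3421401977539, 119.40959167480469), 89.87411499023438) [0.507  0.2433 0.2018]
```

View pics/p4.png

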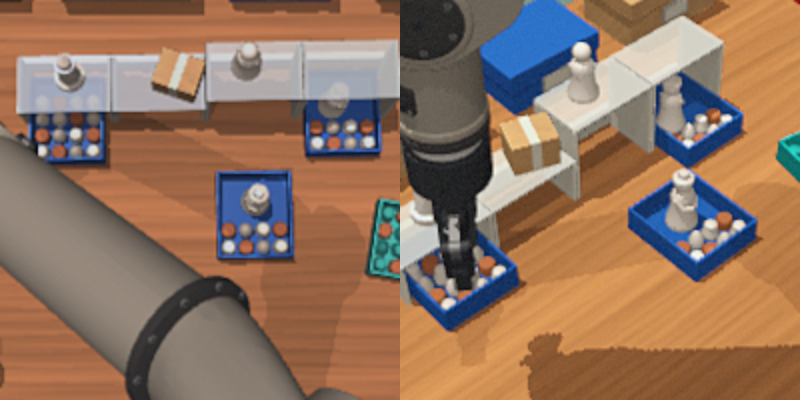

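step_arm --pt "-0.135 -0.525 0 0 0 -0.3" --pt "-0.135 -0.525 0 0 0 -0.3" --pt "-0.135 -0.525 0 0 0 -0.3" --pt "-0.135 -0.525 0 0 0 -0.3" --pt "-0.135 -0.525 0 0 0 -0.3"

```text
clock: 9.87
tcp_pos: [0.4565, 0.0294, 0.1986]
orientation: [3.097, 0.526, 0.0]
contact_force: [1.2, -0.6, -0.5]
grip_width: 0.047
gripper_force: 0.0
```

step_arm --pt "-0.05 -0.168 0 0 0 -0.102" --pt "-0.05 -0.168 0 0 0 -0.102" --pt "-0.05 -0.168 0 0 0 -0.102" --pt "-0.05 -0.168 0 0 0 -0.102" --pt "-0.05 -0.168 0 0 0 -0.102"

```text
clock: 10.28
tcp_pos: [0.4274, -0.0713, 0.1986]
orientation: [3.141, 0.03, 0.0]
contact_force: [0.7, -0.6, 0.1]
grip_width: 0.0468
gripper_force: 0.0
```

step_arm --pt "0 0 -0.07 0 0 0" --pt "0 0 -0.14 0 0 0" --pt "0 0 -0.21 0 0 0" --pt "0 0 -0.27 0 0 0" --pt "0 0 -0.284 0 0 0"

```text
clock: 10.7
tcp_pos: [0.425, -0.0683, 0.0239]
orientation: [-3.138, -0.039, 0.011]
contact_force: [-0.3, 0.0, 0.2]
grip_width: 0.0469
gripper_force: 0.0
```

step_arm --pt "0.004 0 0 0 0 0" --pt "0.012 0 0 0 0 0" --pt "0.02 0 0 0 0 0" --pt "0.03 0 0 0 0 0" --pt "0.042 0 0 0 0 0"

```text
clock: 11.12
tcp_pos: [0.4534, -0.0717, 0.0296]
orientation: [3.14, 0.029, 0.001]
contact_force: [-4.2, 0.0, 2.3]
grip_width: 0.0466
gripper_force: 2.0
```

step_arm --pt "0.016 0 0 0 0 0" --pt "0.032 0 0 0 0 0" --pt "0.048 0 0 0 0 0" --pt "0.064 0.001 0 0 0 0" --pt "0.08 0.001 0 0 0 0"

```text
clock: 11.53
tcp_pos: [0.502, -0.0709, 0.0283]
orientation: [3.141, 0.029, 0.0]
contact_force: [-3.6, -0.3, 2.5]
grip_width: 0.047
gripper_force: 2.0
```

step_arm --pt "0.016 0 0 0 0 0" --pt "0.032 0 0 0 0 0" --pt "0.046 0.001 0 0 0 0" --pt "0.058 0.001 0 0 0 0" --pt "0.066 0.001 0 0 0 0"

```text
clock: 11.95
tcp_pos: [0.5419, -0.0701, 0.0281]
orientation: [-3.141, -0.03, -0.001]
contact_force: [-4.0, -0.4, 2.2]
grip_width: 0.0476
gripper_force: 2.0
```

```bash
python3 - <<'E'
from h import *
t=eyes.grab_frame("top");s=eyes.grab_frame("side")
o=np.hstack([cv2.resize(t[140:340,220:420,::-1],(400,400)),cv2.resize(s[100:300,230:430,::-1],(400,400))])
cv2.imwrite("pics/p5.png",o)
print(r.get_obs()["tcp_pos"])
E
```

```text
[ 0.5422 -0.07    0.0283]
```

View pics/p5.png

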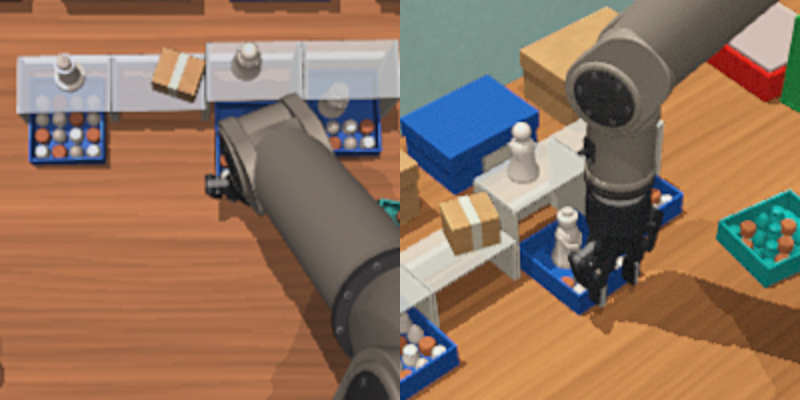

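step_arm --pt "0.01 0 0 0 0 0" --pt "0.022 0 0 0 0 0" --pt "0.036 0 0 0 0 0" --pt "0.05 0.001 0 0 0 0" --pt "0.062 0.001 0 0 0 0"

```text
clock: 12.47
tcp_pos: [0.5789, -0.0695, 0.0281]
orientation: [-3.141, -0.029, -0.001]
contact_force: [-0.9, -0.6, -0.6]
grip_width: 0.0467
gripper_force: 1.0
```

step_arm --pt "0.006 0 0 0 0 0" --pt "0.011 0 0 0 0 0" --pt "0.016 0 0 0 0 0" --pt "0.021 0 0 0 0 0" --pt "0.024 0 0 0 0 0"

```text
clock: 12.88
tcp_pos: [0.5924, -0.0696, 0.0282]
orientation: [-3.141, -0.029, -0.0]
contact_force: [-2.5, 0.6, 1.1]
grip_width: 0.047
gripper_force: 1.6
```

step_arm --pt "0.004 0 0 0 0 0" --pt "0.007 0 0 0 0 0" --pt "0.01 0 0 0 0 0" --pt "0.013 0 0 0 0 0" --pt "0.015 0 0 0 0 0"

```text
clock: 13.3
tcp_pos: [0.6013, -0.0697, 0.0282]
orientation: [3.141, 0.029, 0.0]
contact_force: [-6.4, 0.9, 3.0]
grip_width: 0.0469
gripper_force: 4.1
```

step_arm --pt "0.002 0 0 0 0 0" --pt "0.004 0 0 0 0 0" --pt "0.006 0 0 0 0 0" --pt "0.006 0 0 0 0 0"

```text
clock: 13.63
tcp_pos: [0.6014, -0.0698, 0.0276]
orientation: [3.14, 0.029, -0.011]
contact_force: [-11.9, -0.1, 7.9]
grip_width: 0.0468
gripper_force: 6.2
```

step_arm --pt "-0.03 0 0 0 0 0" --pt "-0.08 0 0 0 0 0" --pt "-0.08 -0.07 0 0 0 0" --pt "-0.08 -0.14 0 0 0 0" --pt "-0.08 -0.2 0 0 0 0"

```text
clock: 14.05
tcp_pos: [0.5577, -0.1917, 0.0288]
orientation: [3.14, 0.031, 0.004]
contact_force: [1.3, -0.3, 0.4]
grip_width: 0.047
gripper_force: 0.0
```

step_arm --pt "0 -0.014 0 0 0 0" --pt "0.015 -0.014 0 0 0 0" --pt "0.027 -0.014 0 0 0 0" --pt "0.039 -0.014 0 0 0 0" --pt "0.049 -0.014 0 0 0 0"

```text
clock: 14.47
tcp_pos: [0.5882, -0.1956, 0.0285]
orientation: [-3.14, -0.034, -0.003]
contact_force: [1.4, 0.2, -0.3]
grip_width: 0.047
gripper_force: 1.3
```

step_arm --pt "0.008 0 0 0 0 0" --pt "0.016 0 0 0 0 0" --pt "0.022 0 0 0 0 0" --pt "0.027 0 0 0 0 0" --pt "0.03 0 0 0 0 0"

```text
clock: 14.88
tcp_pos: [0.6033, -0.1976, 0.0278]
orientation: [-3.141, -0.03, 0.004]
contact_force: [-9.3, 1.8, 6.7]
grip_width: 0.047
gripper_force: 4.5
```

step_arm --pt "0.002 0 0 0 0 0" --pt "0.005 0 0 0 0 0" --pt "0.007 0 0 0 0 0" --pt "0.007 0 0 0 0 0"

```text
clock: 15.22
tcp_pos: [0.6033, -0.1978, 0.0272]
orientation: [-3.141, -0.029, 0.017]
contact_force: [-15.4, 1.6, 10.5]
grip_width: 0.0468
gripper_force: 7.5
```

step_arm --pt "-0.04 0 0 0 0 0" --pt "-0.1 0 0 0 0 0" --pt "-0.11 0 0.06 0 0 0" --pt "-0.11 0.05 0.13 0 0 0" --pt "-0.11 0.11 0.2 0 0 0"

```text
clock: 15.63
tcp_pos: [0.5418, -0.149, 0.1312]
orientation: [3.141, 0.022, 0.001]
contact_force: [0.4, 0.8, 1.0]
grip_width: 0.0468
gripper_force: 0.0
```

step_arm --pt "0 0.53 0.02 0 0 0" --pt "0 0.53 0.02 0 0 0" --pt "0 0.53 0.02 0 0 0" --pt "0 0.53 0.02 0 0 0" --pt "0 0.53 0.02 0 0 0"

```text
clock: 16.05
tcp_pos: [0.5428, 0.063, 0.1386]
orientation: [-3.141, -0.029, -0.004]
contact_force: [0.1, -0.5, 0.4]
grip_width: 0.0468
gripper_force: 0.0
```

step_arm --pt "0 0.19 0 0 0 0" --pt "0 0.19 0 0 0 0" --pt "0 0.19 0 0 0 0" --pt "0 0.19 0 0 0 0" --pt "0 0.19 0 0 0 0"

```text
clock: 16.47
tcp_pos: [0.5424, 0.1781, 0.1384]
orientation: [-3.14, -0.037, -0.002]
contact_force: [-0.9, -0.8, -0.7]
grip_width: 0.0471
gripper_force: 0.0
```

step_arm --pt "0 0.01 -0.07 0 0 0" --pt "0 0.01 -0.13 0 0 0" --pt "0 0.01 -0.175 0 0 0" --pt "0 0.01 -0.184 0 0 0" --pt "0.02 0.01 -0.184 0 0 0"

```text
clock: 16.88
tcp_pos: [0.5513, 0.179, 0.0253]
orientation: [3.139, 0.029, -0.009]
contact_force: [-0.1, -0.4, 0.6]
grip_width: 0.0468
gripper_force: 0.0
```

step_arm --pt "0.012 0 0 0 0 0" --pt "0.023 0 0 0 0 0" --pt "0.034 0 0 0 0 0" --pt "0.044 0 0 0 0 0" --pt "0.053 0 0 0 0 0"

```text
clock: 17.3
tcp_pos: [0.5865, 0.1809, 0.0282]
orientation: [3.141, 0.029, 0.0]
contact_force: [-2.9, -0.3, 1.4]
grip_width: 0.0469
gripper_force: 1.3
```

step_arm --pt "0.007 0 0 0 0 0" --pt "0.013 0 0 0 0 0" --pt "0.018 0 0 0 0 0" --pt "0.021 0 0 0 0 0"

```text
clock: 17.63
tcp_pos: [0.5975, 0.1812, 0.0273]
orientation: [3.141, 0.03, -0.004]
contact_force: [-10.1, -0.8, 7.3]
grip_width: 0.047
gripper_force: 4.9
```

Contact is as predicted (0.597). I'll nudge once more, retreat and check.

step_arm --pt "0.002 0 0 0 0 0" --pt "0.004 0 0 0 0 0" --pt "0.006 0 0 0 0 0" --pt "0.006 0 0 0 0 0"

```text
clock: 17.97
tcp_pos: [0.5975, 0.1812, 0.0268]
orientation: [3.139, 0.031, -0.014]
contact_force: [-14.6, -1.7, 10.2]
grip_width: 0.047
gripper_force: 7.4
```

step_arm --pt "-0.04 0 0 0 0 0" --pt "-0.1 0 0 0 0 0" --pt "-0.11 0 0.06 0 0 0" --pt "-0.11 0 0.13 0 0 0" --pt "-0.11 0 0.2 0 0 0"

```text
clock: 18.38
tcp_pos: [0.535, 0.1809, 0.1475]
orientation: [3.141, 0.032, -0.003]
contact_force: [1.9, -1.0, 0.8]
grip_width: 0.0472
gripper_force: 0.0
```

step_arm --pt "-0.15 0.2 0.15 0 0 0" --pt "-0.15 0.2 0.15 0 0 0" --pt "-0.15 0.2 0.15 0 0 0" --pt "-0.15 0.2 0.15 0 0 0" --pt "-0.15 0.2 0.15 0 0 0"

```text
clock: 18.8
tcp_pos: [0.4434, 0.3084, 0.2415]
orientation: [-3.135, -0.043, -0.008]
contact_force: [-0.6, -0.6, 1.2]
grip_width: 0.047
gripper_force: 0.0
```

```bash
python3 - <<'E'
from h import *
t=eyes.grab_frame("top");s=eyes.grab_frame("side")
o=np.hstack([cv2.resize(t[140:290,150:450,::-1],(400,200)),cv2.resize(s[100:300,200:400,::-1],(400,400))[:200]]) if 0 else np.vstack([cv2.resize(t[145:235,190:430,::-1],(800,300),interpolation=cv2.INTER_CUBIC),np.hstack([cv2.resize(s[130:310,170:380,::-1],(350,300)),cv2.resize(t[...,::-1],(450,300))])])
cv2.imwrite("pics/p6.png",o)
o=r.get_obs();print(o["tcp_pos"],o["clock"],o["contact_force"])
for roi in [(228,180,280,225),(300,180,365,225),(365,180,418,222)]:
    w=world("top",blue("top",t,roi),.035)[:,:2];print(w.min(0),w.max(0))
E
```

```text
[0.4458 0.3039 0.2388] 18.9 [-0.2566  0.7333 -1.1457]
[0.6044 0.1368] [0.6557 0.2404]
[ 0.6069 -0.1229] [ 0.6726 -0.0215]
[ 0.6094 -0.2516] [ 0.6725 -0.1469]
```

View pics/p6.png

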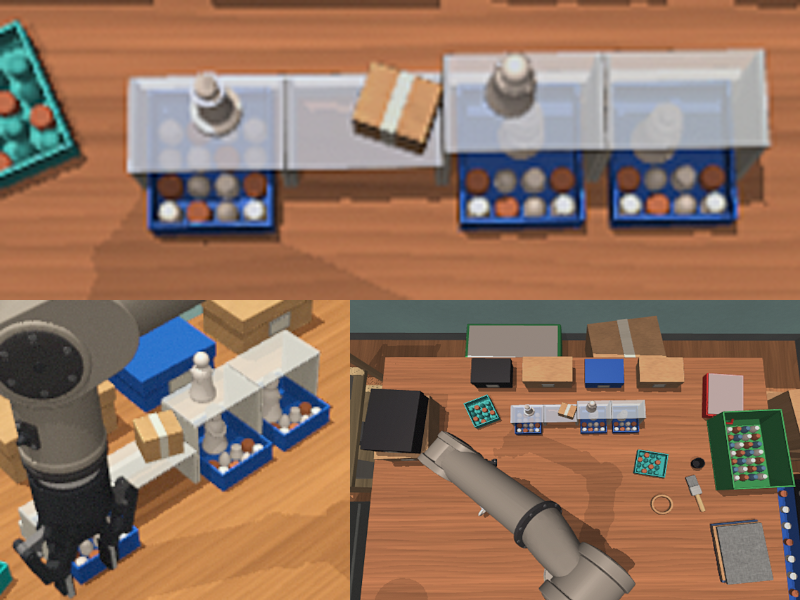

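The picture shows all three trays in line at home, with fronts at x ≈ 0.604, 0.607 and 0.609. Both figurines are standing in their trays, and the figures and box on the stand's tops have not moved. The arm is clear, so I'm handing in.

```bash
python3 -c "
from bench import r
print(r.hand_in())"
```

```text
the job is handed in; nothing more can be done
None
```

Tray_a is fully home in the free tall bay, tray_b and tray_c (both standing proud) are pushed home against the rail, both figurines are standing, nothing else in view looked disturbed (the arm hid the mug and jar in the last picture), and the job was handed in at about 19 s.

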